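# Hold the parts safe unlocked with its key

### The job

Lift the red-headed key out of its blue stand, put it straight down into the keyhole in the brass plate on top of the grey parts safe and work it down past the sticky pins until it is fully home. Then turn it a quarter turn clockwise, seen from above, as far as its stop, and finish while still gripping the key and holding it turned, because the lock springs back when let go. Leave the flux bottle and the steel ring where they are.

Things in the scene. Friction and masses are not known exactly. Their poses are not given: they have to be found in the camera images.
- key: Loose 40 g key, upright, steel blade down in the stand's slot. Origin: centre of the blade's lower end; z up to the head, x along the width, y through the thickness; same after a half turn about z. Blade 22 mm wide (x), 6 mm thick (y), z = 0 to 14 mm, lower corners rounded 5 mm; round 6 mm shank, z = 14 to 50 mm; red head above.
- key_head (a point): Centre of the key's red plastic head, on the key's axis, 71 mm above the blade's lower end, axes as the key's. Head 34 mm wide (x), 12 mm thick (y), 42 mm tall (z), best pinched from above across its thickness (y).
- key_stand: Fixed blue block 84 x 54 mm (x, y), 58 mm high, on a 90 x 60 mm black rubber foot; origin at the centre of its underside. In the middle of its top is a slot 25 x 9 mm along x, 54 mm deep. The key's head rests on its top, so the key's origin starts 8 mm above the work surface, the key's x along the stand's x.
- safe: Fixed grey steel parts safe 180 x 200 mm (x, y), 80 mm high, drawer front on its -x; origin at the centre of its underside. On the middle of its top a brass lock plate, 64 x 64 mm, face 84 mm above the work surface. The plate is 8 mm thick: in it the blade cannot turn. Under it lies the turning plug with the same slot.
- keyhole (a point): Centre of the keyhole's mouth in the plate's face; z up, x along the slot and the safe's x. Slot 25 x 9 mm, 1.5 mm play all round the blade, floor 25.5 mm below the mouth. From about 17 mm down two sticky pins grip the blade's narrow edges: a straight push stalls at 10 to 15 N, wiggling 1 mm along x frees them. With its lower end over 22 mm down the key can turn (and is then held captive).
- lock_plug (a joint): Turn of the lock's plug about the upright axis through the keyhole (rad): 0 at rest, its slot in line with the plate's; grows clockwise seen from above to a hard stop at 1.6. A spring pulls it back with 0.03 N m at rest, 0.11 N m at the stop. From outside only the key's own turn shows it.
- flux_bottle: Bystander: small white bottle with a blue cap, 36 mm diameter, 75 mm high, standing; origin at the centre of its underside.
- steel_ring: Bystander: steel ring weight, 36 mm diameter, 30 mm high, lying flat; origin at the centre of its underside.
Mind the look-alikes: they are no part of the job. Of the things that look like the key, the middle-sized one is meant.

How it is judged:
On the way:
1. the key is fully home in the keyhole, not yet turned (z of key in the frame of keyhole below -0.022 m and horizontal distance between key and keyhole below 0.005 m and value of joint lock_plug below 0.4 rad), for 0.1 s.
At the end, for the whole second after the job is handed in: Through the last second the fingers grip the key (over 2 N), the plug is turned more than 1.4 rad clockwise, and the key is upright within 0.2 rad in the keyhole, its lower end at least 20.5 mm below the mouth and within 5 mm of its axis (value of joint lock_plug above 1.4 rad and z of key in the frame of keyhole below -0.0205 m and horizontal distance between key and keyhole below 0.005 m and angle between key's own z axis and vertical below 0.2 rad and contact force between the fingers and key above 2 N); the arm keeps its last pose, push and grip.
It fails at once if a bystander is shifted by more than 30 mm (distance of any of flux_bottle, steel_ring from where it was at the start of the episode above 0.03 m).
It also fails if it takes over 48 s, if anything falls off the work surface, if the arm or the gripper's body presses on something with over 40 N, if the wrist force passes 120 N, or if a joint passes its speed limit or range.

### The arm

A 6-joint arm with a two-finger parallel gripper is mounted at the origin on the work surface. World frame = base frame: x ahead of the robot, y to its left, z up, the work surface at z = 0. Lengths are in m, angles in rad, forces in N, time in s.
With the tool pointing down it reaches from about 0.425 to 0.95 m from the base axis. Payload 3.5 kg.
Tool frame: the origin (TCP) lies midway between the tips of the shut fingers; the grasp point (between the pads) lies 19 mm behind it; z points along the fingers, y is the line along which they close (so a half turn about z gives the same grasp; the last joint's range is limited). The gripper opens to 85 mm and grips with 20 to 120 N. Pads are 22 mm wide; open, the fingers measure 114 mm over their backs; the gripper's body (76 mm by 85 mm) begins 54 mm behind the grasp point. The pads swing forward as they close: fully open they stand 13 mm farther back than shut.
Start: joints at [1.155, 0.286, 1.577, -0, 1.279, -0.15], TCP at [0.177, 0.651, 0.231] pointing down, gripper open.
Joint ranges: [-2.77, 2.77], [-0.9, 2.22], [0.21, 2.48], [-1.53, 4.67], [0.24, 2.81], [-2.84, 2.84]. Speed limits (rad/s): [2.79, 2.79, 3.14, 3.14, 3.14, 3.14].

### API

Orientations are given as a rotation vector (axis times angle).
In Python, from workcell import ctrl gives the robot as it stands.
- The arm moves only by the tool play_rows, never from a script. Its argument "moves" is a list of rows, each a list of 3 entries, a list of its own where there are three numbers: the opening, from -1 (shut) to 1 (fully open), then the shift along the tool's x, y, z in mm, then the turn, a rotation vector about the tool's x, y, z in degrees. In form: [[hand, [tx, ty, tz], [wx, wy, wz]], ...]. A call has 1 to 5 rows; each row shifts and turns the commanded pose from where the row before left it, along the tool's axes as they then stand; what a row does not reach is not made up. A row lasts 1/12 s, in which the tool goes at most 41.7 mm and 7.16 degrees, less where a joint would pass 70% of its speed; a pose out of reach is approached as far as the arm can. A call is refused whole if a number of a shift passes 41.7 or a number of a turn 7.16, either way. A call with a gripper value outside its range is refused whole. The fingers move at their own pace and stop on an object; "squeeze" is the grip in N (left out, the last holds). Time passes only in rows, so rows that do not move let the fingers close. It gives the time, the measured TCP pose, the force, the opening and the grip force at its end, in the units of the state.
- ctrl.get_state(): the state, without advancing time (a new reading comes with each control period).
- ctrl.get_image(name): name is "scene" or "side" or "wrist"; returns a dict with "pixels" (400x640x3 uint8, blue, green, red), "vertical_fov" (degrees; the focal length in pixels is half the picture's height over the tangent of half this angle, whatever the lens; pixels are square), "cx", "cy" (the principal point, pixels), "R" (3x3) and "t" (3): a world point X has camera coordinates R X + t; the wrist camera has in their place "hand_eye" (4x4, takes a point from camera to tool coordinates, whose origin is the TCP and whose axes are the flange's). Camera axes: x right, y down, z forward; pixel columns grow to the right and rows downward; lengths in m; the calibration is good to about 2 mm. A picture is of the moment at which its call begins: read the wrist's pose just before it. There is no depth.
- ctrl.job_done(): hands the job in; it is judged then, once.
The state is a dict: "time_s": time; "joints": joint angles; "dq": joint speeds; "effort": joint torques, N m; "ee_pos": TCP position; "eef_rot": TCP orientation; "force": force on the tool from outside, world axes, zero at the start; "moment": the same for the moment, N m; "width": finger opening in m; "grasp_force": force on a finger pad.
Only numpy, scipy, OpenCV 4.12 (cv2) and the standard library are available. Lean on these libraries where they do the work, as an engineer would, in place of code of your own. Each camera call takes 0.05 s, during which the arm holds its last target. There are 200 camera calls.

## Working session

There is one attempt and no reset: what is moved stays moved. The work goes in short steps, Python scripts to look and compute and a tool call to move; the robot and the scene stay as the last step left them, time stands still between calls to the robot, and variables do not carry over. Pictures are saved under pics/ and viewed, at most 12 in all, crops included, and the job is handed in when it is done.

Besides the shell and the picture viewer there is one more tool, called after "Call:" as name(argument=value, ...), one argument or row to a line, values as JSON. play_rows: Moves the arm, as the interface text tells. Its arguments: {"type":"object","properties":{"moves":{"type":"array","items":{"type":"array"}},"squeeze":{"type":"number"}},"required":["moves"]}

```bash
mkdir -p pics; cat > h.py <<'E'
import numpy as np, cv2
from scipy.spatial.transform import Rotation as Ro
from workcell import ctrl
def cam(n):
    s=ctrl.get_state(); d=ctrl.get_image(n)
    im=np.array(d["pixels"]); f=200/np.tan(np.radians(d["vertical_fov"])/2)
    if "R" in d: R=np.array(d["R"]); t=np.array(d["t"])
    else:
        T=np.eye(4); T[:3,:3]=Ro.from_rotvec(s["eef_rot"]).as_matrix(); T[:3,3]=s["ee_pos"]
        M=np.linalg.inv(T@np.array(d["hand_eye"])); R=M[:3,:3]; t=M[:3,3]
    return im,dict(f=f,cx=d["cx"],cy=d["cy"],R=R,t=t)
def ray(c,u,v):
    d=c["R"].T@np.array([(u-c["cx"])/c["f"],(v-c["cy"])/c["f"],1.]); return -c["R"].T@c["t"],d/np.linalg.norm(d)
def onz(c,u,v,z):
    o,d=ray(c,u,v); return o+d*(z-o[2])/d[2]
def proj(c,X):
    p=c["R"]@np.array(X)+c["t"]; return p[:2]/p[2]*c["f"]+[c["cx"],c["cy"]]
E
python3 - <<'E'
from h import *
print(ctrl.get_state())
ims=[]
for n in ["scene","side","wrist"]:
    im,c=cam(n); cv2.imwrite(f"pics/{n}0.png",im); print(n,c, -c["R"].T@c["t"])
    d=ctrl.get_image(n); print([k for k in d])
E
```

```text
{'time_s': 0.0, 'joints': array([ 1.15497249e+00,  2.87223040e-01,  1.57818088e+00, -2.97093456e-05,
        1.27860270e+00, -1.49949925e-01]), 'dq': array([ 0.00120405, -0.00025553,  0.0004471 ,  0.00028993, -0.00302843,
        0.0022554 ]), 'effort': array([-1.25900737e-03, -4.05976260e+01, -2.92625999e+01, -1.97887061e-04,
        5.86518217e-03, -1.38714213e-05]), 'ee_pos': array([0.17703374, 0.65068601, 0.22990683]), 'eef_rot': array([-0.41630542, -3.11323292,  0.00365286]), 'force': array([ 1.11710434, -0.59985811,  0.24492773]), 'moment': array([-0.03138652,  0.00650688, -0.04251015]), 'grasp_force': 0.0, 'width': 0.08548993857266954}
scene {'f': np.float64(482.1054363541565), 'cx': 314.9618249533982, 'cy': 200.57521738294142, 'R': array([[ 0.29820025,  0.95443345,  0.01154967],
       [ 0.67671504, -0.20286629, -0.70774432],
       [-0.67315182,  0.21886537, -0.70637425]]), 't': array([-0.07423453, -0.33177237,  1.38002142])} [ 1.17561603 -0.29849241  0.74085897]
['pixels', 'vertical_fov', 'cx', 'cy', 'R', 't']
side {'f': np.float64(475.857560000168), 'cx': 312.6172153734072, 'cy': 201.66913910623887, 'R': array([[ 0.87380614, -0.48618481, -0.00933575],
       [-0.24414179, -0.42202393, -0.87309254],
       [ 0.42054443,  0.76519287, -0.48746513]]), 't': array([-0.50698902,  0.16515726,  0.72237907])} [ 0.17953941 -0.72954936  0.49159906]
['pixels', 'vertical_fov', 'cx', 'cy', 'R', 't']
wrist {'f': np.float64(314.3721011084786), 'cx': 321.54376678127664, 'cy': 196.87121678656627, 'R': array([[ 0.26301706,  0.96478964, -0.00172743],
       [ 0.91262191, -0.24821371,  0.32482488],
       [ 0.31295891, -0.08701098, -0.9457726 ]]), 't': array([-0.67390316, -0.04165989,  0.38194991])} [0.09573313 0.67306807 0.37360581]
['pixels', 'vertical_fov', 'cx', 'cy', 'hand_eye']
```

View pics/scene0.png

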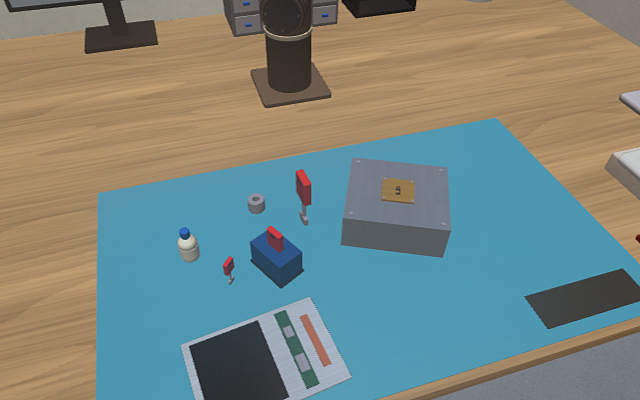

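View pics/side0.png

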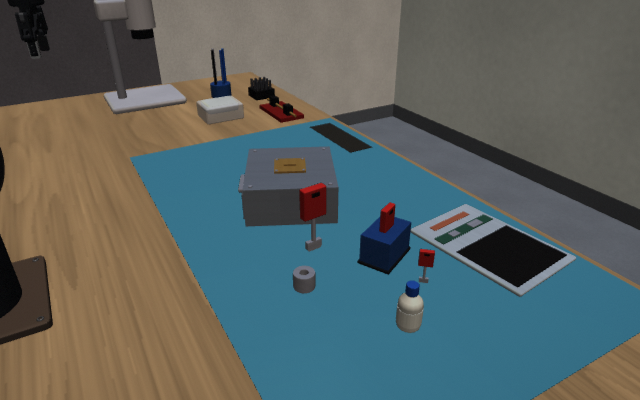

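The middle-sized key is the one standing in the blue stand: scene (275,238), side (387,218). The brass plate is at scene (398,190) and side (290,165). The other two red keys, scene (304,188) and (229,266), are decoys. The bottle is at scene (188,247) and the ring at (256,204).

```bash
cat > m.py <<'E'
from h import *
def big(m,roi=None):
    if roi: 
        z=np.zeros_like(m); x0,y0,x1,y1=roi; z[y0:y1,x0:x1]=m[y0:y1,x0:x1]; m=z
    cs,_=cv2.findContours(m,cv2.RETR_EXTERNAL,cv2.CHAIN_APPROX_NONE)
    return max(cs,key=cv2.contourArea)
E
python3 - <<'E'
from m import *
for n,rk,rp in [("scene",(245,220,310,290),(370,170,425,210)),("side",(355,195,420,275),(265,150,315,178))]:
    im,c=cam(n); h=cv2.cvtColor(im,cv2.COLOR_BGR2HSV)
    red=cv2.inRange(h,(0,150,80),(8,255,255))|cv2.inRange(h,(172,150,80),(180,255,255))
    blue=cv2.inRange(h,(105,150,40),(125,255,255))
    br=cv2.inRange(h,(10,100,60),(28,255,255))
    k=big(red,rk); b=big(blue,rk); p=big(br,rp)
    for nm,q in [("red",k),("blue",b)]:
        print(n,nm,cv2.contourArea(q),cv2.approxPolyDP(q,2.5,True).reshape(-1,2).tolist())
    r=cv2.minAreaRect(p); q=cv2.approxPolyDP(p,3,True).reshape(-1,2)
    W=np.array([onz(c,*x,.084)[:2] for x in q]); print(n,"plate",q.tolist(),W.round(4).tolist(),W.mean(0))
    print("head top plane pts", [(x.tolist(),onz(c,*x,.100)[:2].round(4).tolist()) for x in cv2.approxPolyDP(k,1.5,True).reshape(-1,2)])
    print("stand top", [(x.tolist(),onz(c,*x,.058)[:2].round(4).tolist()) for x in cv2.approxPolyDP(cv2.convexHull(b),2,True).reshape(-1,2)])
E
```

```text
scene red 70.0 [[267, 228], [276, 237], [281, 236], [271, 226]]
scene blue 667.5 [[250, 241], [278, 267], [301, 251], [284, 238], [284, 250], [276, 252], [266, 243], [265, 232]]
scene plate [[383, 180], [383, 200], [413, 203], [409, 201], [413, 199], [410, 180]] [[0.533, 0.0542], [0.586, 0.0317], [0.6102, 0.0839], [0.603, 0.0789], [0.6002, 0.0887], [0.5486, 0.1067]] [0.5801493  0.07400374]
head top plane pts [([267, 228], [0.6063, -0.2022]), ([276, 237], [0.6313, -0.192]), ([281, 236], [0.6316, -0.1831]), ([271, 226], [0.6037, -0.1943])]
stand top [([250, 241], [0.5913, -0.2333]), ([265, 232], [0.5777, -0.2018]), ([285, 238], [0.6029, -0.1696]), ([301, 251], [0.6412, -0.1498]), ([278, 267], [0.6642, -0.1986])]
side red 65.0 [[394, 204], [389, 203], [381, 211], [386, 213]]
side blue 1730.5 [[379, 217], [361, 234], [360, 259], [388, 269], [408, 246], [410, 222], [395, 217], [393, 226], [386, 233], [378, 230]]
side plate [[304, 158], [275, 160], [274, 172], [303, 172]] [[0.6071, 0.084], [0.55, 0.1056], [0.5236, 0.054], [0.5733, 0.0251]] [0.56347546 0.06715399]
head top plane pts [([394, 204], [0.631, -0.1898]), ([389, 203], [0.6259, -0.1829]), ([381, 211], [0.5985, -0.1978]), ([386, 213], [0.6017, -0.207])]
stand top [([410, 222], [0.6644, -0.1963]), ([408, 246], [0.6149, -0.2521]), ([388, 269], [0.5508, -0.2846]), ([360, 259], [0.5288, -0.2431]), ([361, 234], [0.5697, -0.1856]), ([379, 217], [0.628, -0.156]), ([396, 217], [0.6538, -0.1709])]
```

View pics/wrist0.png

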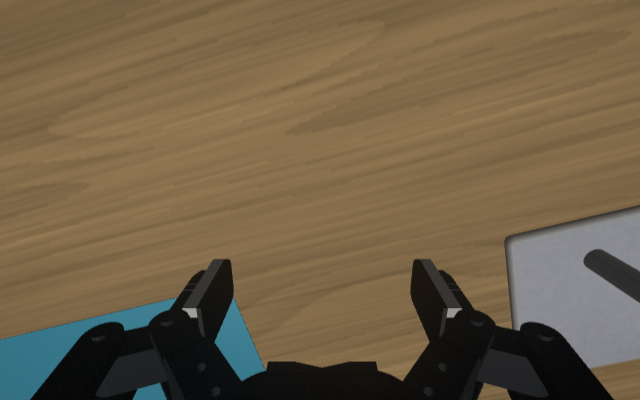

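The wrist view shows only bare table and mat so far. The two fixed views agree on key ≈ (0.617,-0.192) with its x at ≈26°, and on the lock plate ≈ (0.567,0.067). I'll move toward the lock and look from there with the wrist camera.

Call:
play_rows(
  moves=[
    [1,[-31,-27,0],[0,0,0]],
    [1,[-31,-27,0],[0,0,0]],
    [1,[-31,-27,0],[0,0,0]],
    [1,[-31,-27,0],[0,0,0]],
    [1,[-31,-27,0],[0,0,0]],
  ],
)

```text
time_s: 0.82
ee_pos: [0.2919, 0.4788, 0.2314]
eef_rot: [0.415, 3.114, 0.0]
force: [1.3, 0.4, 0.0]
width: 0.0858
grasp_force: 0.0
```

Call:
play_rows(
  moves=[
    [1,[-31,-27,0],[0,0,0]],
    [1,[-31,-27,0],[0,0,0]],
    [1,[-31,-27,0],[0,0,0]],
    [1,[-31,-27,0],[0,0,0]],
    [1,[-31,-27,0],[0,0,0]],
  ],
)

```text
time_s: 1.23
ee_pos: [0.4062, 0.3076, 0.2317]
eef_rot: [0.416, 3.113, 0.001]
force: [0.4, -0.5, -0.5]
width: 0.0857
grasp_force: 0.0
```

Call:
play_rows(
  moves=[
    [1,[-31,-27,0],[0,0,0]],
    [1,[-31,-27,0],[0,0,0]],
    [1,[-31,-27,0],[0,0,0]],
    [1,[-31,-27,0],[0,0,0]],
    [1,[-31,-27,0],[0,0,0]],
  ],
)

```text
time_s: 1.65
ee_pos: [0.5204, 0.1364, 0.2317]
eef_rot: [0.417, 3.113, 0.0]
force: [0.9, 0.8, -1.3]
width: 0.0854
grasp_force: 0.0
```

Call:
play_rows(
  moves=[
    [1,[-31,-27,0],[0,0,0]],
    [1,[-31,-27,0],[0,0,0]],
    [1,[0,0,0],[0,0,0]],
  ],
)

```text
time_s: 1.9
ee_pos: [0.5684, 0.0642, 0.2317]
eef_rot: [0.426, 3.11, -0.004]
force: [-0.8, -0.0, 0.4]
width: 0.0852
grasp_force: 0.0
```

```bash
python3 - <<'E'
from m import *
s=ctrl.get_state(); print(s["ee_pos"],s["joints"],s["eef_rot"],s["time_s"])
im,c=cam("wrist"); cv2.imwrite("pics/wrist1.png",im)
print(proj(c,[.567,.067,.084]),proj(c,[.617,-.192,.1]))
E
```

```text
[0.56841898 0.06415908 0.23168011] [-0.06382286  0.05922131  1.83511849 -0.00261731  1.24443182 -1.36173545] [ 0.4256094   3.10960579 -0.00356092] 1.9
[324.62440665 178.92495306] [ 96.51675988 292.62635175]
```

View pics/wrist1.png

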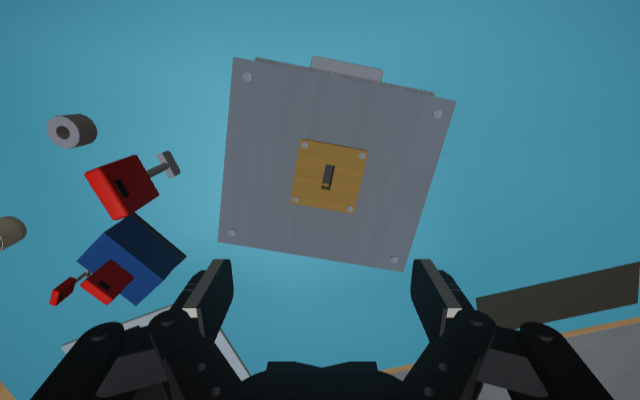

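The wrist view shows the plate centred on (329,176) with its dark slot at (328,177), running along the safe's drawer axis, and the drawer handle at the top (345,68). The stand and key are at (115,275), and the big decoy's head is next to them at (122,188).

```bash
python3 - <<'E'
from m import *
im,c=cam("wrist"); h=cv2.cvtColor(im,cv2.COLOR_BGR2HSV)
br=cv2.inRange(h,(12,100,60),(30,255,255)); p=big(br,(280,125,380,225))
r=cv2.minAreaRect(p); q=cv2.boxPoints(r); W=np.array([onz(c,*x,.084)[:2] for x in q]); print("plate",W.round(4).tolist(),W.mean(0))
g=cv2.cvtColor(im,cv2.COLOR_BGR2GRAY); print(g[160:196,316:340:2])
m=cv2.inRange(g,0,95); s=big(m,(312,155,345,200)); r=cv2.minAreaRect(s); q=cv2.boxPoints(r); W=np.array([onz(c,*x,.084)[:2] for x in q]); print("slot",W.round(4).tolist(),W.mean(0)); 
# big decoy
for a in[W]:
  e=[a[(i+1)%4]-a[i] for i in range(4)]; e=max(e,key=np.linalg.norm); print(np.degrees(np.arctan2(e[1],e[0])),[np.linalg.norm(a[(i+1)%4]-a[i]) for i in range(2)])
P=[]
# decoy base and head by two-view intersections
cs,_=None,None
_,cs=cam("scene"); _,cd=cam("side")
def tri(l):
    A=np.zeros((3,3));b=np.zeros(3)
    for cc,u,v in l:
        o,d=ray(cc,u,v);M=np.eye(3)-np.outer(d,d);A+=M;b+=M@o
    return np.linalg.solve(A,b)
print("decoy head",tri([(cs,304,188),(cd,313,203)]),"base",onz(cs,304,220,0),onz(cd,314,246,0))
print("decoy top",tri([(cs,301,171),(cd,313,188)]))
# stand via wrist
blue=cv2.inRange(h,(105,150,30),(125,255,255)); b=big(blue,(60,200,200,320)); print([(x.tolist(),onz(c,*x,.058)[:2].round(4).tolist()) for x in cv2.approxPolyDP(cv2.convexHull(b),2,True).reshape(-1,2)])
red=cv2.inRange(h,(0,150,60),(8,255,255))|cv2.inRange(h,(172,150,60),(180,255,255))
b=big(red,(80,240,140,320));print([(x.tolist(),onz(c,*x,.1)[:2].round(4).tolist()) for x in cv2.approxPolyDP(b,2,True).reshape(-1,2)])
E
```

```text
plate [[0.5801, 0.0264], [0.5236, 0.0558], [0.5514, 0.1126], [0.6106, 0.0869]] [0.56640224 0.07043602]
[[101 101 101 102 101 102 101 101 100 100 100 101]
 [101 101 102 100  99 101 101 101 101 100 101 101]
 [103 102 102 102 101 101 100 100 100 101 101 101]
 [104 104 104 103 103 102 101 101 100 101 101 101]
 [101 103 103 104 104 105 102 103 101 101  99 100]
 [101 101 102 101 103 103 104 103 103 102 101 101]
 [103 102 101 102 101 101 102 103 103 104 104 102]
 [105 104 102 102  77  82  94 101 101 102 103 103]
 [104 104 104 104  56  59  71  73  84 101 102 102]
 [103 103 103  97  57  56  56  45  82 102 102 101]
 [105 104 103  92  56  55  56  41  88 104 103 103]
 [104 104 104  77  57  55  55  38  97 104 104 104]
 [101 102 103  69  55  56  56  35 101 104 104 103]
 [100 100 102  64  56  55  57  37 103 104 103 104]
 [100 100 102  57  56  56  56  37 103 104 104 105]
 [100 100  99  57  55  55  57  38 101 102 103 104]
 [101 101 100  57  55  55  55  44 100 102 102 103]
 [102 101 101  56  55  56  56  56 101 100 101 101]
 [101 102 101  56  55  55  51  60 100  99 101 100]
 [100 100  95  56  56  56  4
[... 876 characters left out ...]
714], [0.5562, 0.0801], [0.58, 0.069]] [0.56592217 0.07013827]
-24.98212252224335 [np.float64(0.026203078205026036), np.float64(0.009662994850567633)]
decoy head [ 0.52082451 -0.1088328   0.09412695] base [ 0.51788407 -0.10803531  0.        ] [ 5.25524376e-01 -1.03446125e-01  5.55111512e-17]
decoy top [ 0.51497183 -0.11473957  0.13031704]
[([128, 218], [0.5572, -0.1499]), ([178, 258], [0.6175, -0.1177]), ([163, 279], [0.6385, -0.1461]), ([133, 307], [0.665, -0.1979]), ([75, 263], [0.5918, -0.2344]), ([101, 235], [0.5678, -0.1883])]
[([109, 263], [0.5867, -0.1588]), ([80, 285], [0.602, -0.1997]), ([80, 290], [0.6074, -0.2028]), ([102, 306], [0.6313, -0.1906]), ([130, 280], [0.6103, -0.1477])]
```

Keyhole ≈ (0.566,0.070) at about -25.3°, and the measured slot size matches. Next I'll move over the key and align with it.

Call:
play_rows(
  moves=[
    [1,[-16.5,-33.3,0],[0,0,0]],
    [1,[-16.5,-33.3,0],[0,0,0]],
    [1,[-16.5,-33.3,0],[0,0,0]],
    [1,[-16.5,-33.3,0],[0,0,0]],
    [1,[-16.5,-33.3,0],[0,0,0]],
  ],
)

```text
time_s: 2.52
ee_pos: [0.601, -0.1117, 0.2317]
eef_rot: [0.411, 3.114, 0.0]
force: [0.6, -0.5, -0.1]
width: 0.0855
grasp_force: 0.0
```

Call:
play_rows(
  moves=[
    [1,[-16.5,-33.3,0],[0,0,0]],
    [1,[-16.5,-33.3,0],[0,0,0]],
    [1,[0,0,0],[0,0,-6.9]],
    [1,[0,0,0],[0,0,-6.9]],
    [1,[0,0,0],[0,0,-6.9]],
  ],
)

```text
time_s: 2.93
ee_pos: [0.6154, -0.1841, 0.2312]
eef_rot: [0.161, -3.137, -0.001]
force: [-0.3, 0.1, 0.5]
width: 0.0857
grasp_force: 0.0
```

Call:
play_rows(
  moves=[
    [1,[0,0,0],[0,0,-6.9]],
    [1,[0,0,0],[0,0,-6.9]],
    [1,[0,0,0],[0,0,-6.9]],
    [1,[0,0,0],[0,0,0]],
  ],
)

```text
time_s: 3.27
ee_pos: [0.6154, -0.1831, 0.2315]
eef_rot: [0.718, -3.058, -0.0]
force: [0.8, 0.2, -0.4]
width: 0.0859
grasp_force: 0.0
```

```bash
cat > tgt.py <<'E'
from h import *
def go(X,psi):
    "shift (tool mm) and tool-z turn (deg) to bring TCP to X with tool y at yaw psi, pointing down"
    s=ctrl.get_state(); R=Ro.from_rotvec(s["eef_rot"]); X=np.array(X)
    ps=np.radians(psi); y=np.array([np.cos(ps),np.sin(ps),0]); z=np.array([0,0,-1.]); T=Ro.from_matrix(np.c_[np.cross(y,z),y,z])
    Y=R.as_matrix()[:,1]
    print("t",s["time_s"],"pos",s["ee_pos"].round(4),"psi",np.degrees(np.arctan2(Y[1],Y[0])).round(2),"F",s["force"].round(1),"M",s["moment"].round(2),"w",round(s["width"],4),"g",s["grasp_force"],"q6",s["joints"][5].round(2))
    print("shift",(R.inv().apply(X-s["ee_pos"])*1000).round(1),"turn",np.degrees((R.inv()*T).as_rotvec()).round(2))
E
python3 - <<'E'
from m import *; from tgt import go
go([.617,-.192,.067],116)
im,c=cam("wrist"); cv2.imwrite("pics/wrist2.png",im); h=cv2.cvtColor(im,cv2.COLOR_BGR2HSV)
print("expect key top at",proj(c,[.617,-.192,.1]))
u,v=proj(c,[.617,-.192,.1]).astype(int)
blue=cv2.inRange(h,(105,150,30),(125,255,255)); b=big(blue,(u-110,v-90,u+110,v+80)); print("stand",[(x.tolist(),onz(c,*x,.058)[:2].round(4).tolist()) for x in cv2.approxPolyDP(cv2.convexHull(b),2,True).reshape(-1,2)])
red=cv2.inRange(h,(0,150,40),(8,255,255))|cv2.inRange(h,(172,150,40),(180,255,255))
b=big(red,(u-60,v-50,u+60,v+60));print("head",[(x.tolist(),onz(c,*x,.1)[:2].round(4).tolist()) for x in cv2.approxPolyDP(b,2,True).reshape(-1,2)])
E
```

```text
t 3.2667 pos [ 0.6154 -0.1831  0.2315] psi 116.44 F [ 0.8  0.2 -0.4] M [ 0.   -0.01  0.  ] w 0.0859 g 0.0 q6 -2.48
shift [  2.5  -8.7 164.5] turn [0.02 0.   0.44]
expect key top at [311.8480252  183.89287851]
stand [([338, 130], [0.5671, -0.1887]), ([338, 208], [0.6407, -0.1506]), ([289, 209], [0.6652, -0.1974]), ([285, 132], [0.5923, -0.235])]
head [([306, 165], [0.6035, -0.2043]), ([306, 199], [0.6325, -0.1905]), ([317, 199], [0.628, -0.1814]), ([317, 166], [0.6, -0.1951])]
```

View pics/wrist2.png

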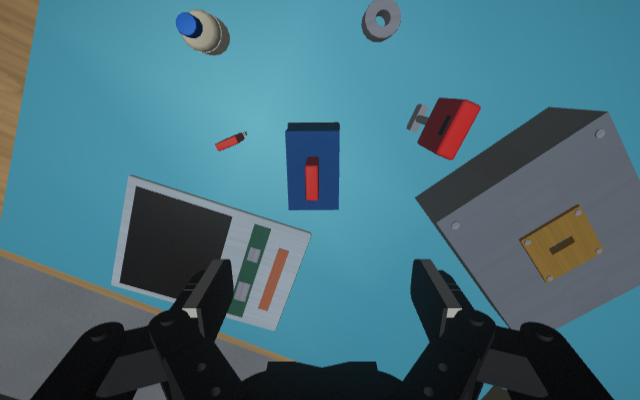

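The stand and key are centred under the tool: head at pixels (306–317, 165–199), stand centre ≈ (0.616,-0.193). I'll descend to the key.

Call:
play_rows(
  moves=[
    [1,[4,-9.2,30],[0,0,0]],
    [1,[0,0,35],[0,0,0]],
    [1,[0,0,35],[0,0,0]],
    [1,[0,0,30],[0,0,0]],
    [1,[0,0,14.5],[0,0,0]],
  ],
)

```text
time_s: 3.73
ee_pos: [0.6132, -0.1929, 0.0819]
eef_rot: [0.708, -3.055, -0.008]
force: [0.7, 0.4, -1.0]
width: 0.0853
grasp_force: 0.0
```

Call:
play_rows(
  moves=[
    [1,[0,0,10],[0,0,0]],
    [1,[0,0,10],[0,0,0]],
    [0.2,[0,0,0],[0,0,0]],
    [0.0,[0,0,0],[0,0,0]],
    [-0.2,[0,0,0],[0,0,0]],
  ],
  squeeze=40,
)

```text
time_s: 4.15
ee_pos: [0.6173, -0.1959, 0.069]
eef_rot: [-0.71, 3.057, -0.004]
force: [0.8, 0.2, 0.9]
width: 0.0514
grasp_force: 0.0
```

```bash
python3 - <<'E'
from m import *; from tgt import go
go([.6158,-.1932,.067],116.6)
im,c=cam("wrist"); cv2.imwrite("pics/wrist3.png",im)
E
```

```text
t 4.15 pos [ 0.6173 -0.1959  0.069 ] psi 116.16 F [0.8 0.2 0.9] M [ 0.   -0.01 -0.04] w 0.0514 g 0.0 q6 -2.49
shift [0.1 3.  2. ] turn [-0.17  0.13 -0.44]
```

View pics/wrist3.png

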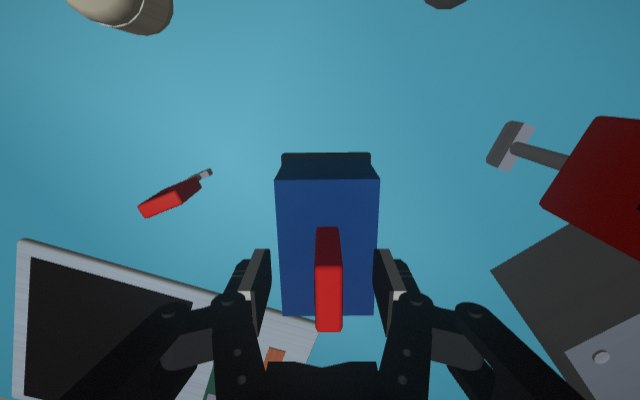

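The head lies between the pads, but about 3 mm toward +y: head at u≈328, pad middle u≈321. I'll shift and close.

Call:
play_rows(
  moves=[
    [-0.3,[0,2.8,2],[0,0,0]],
    [-0.6,[0,0,0],[0,0,0]],
    [-1,[0,0,0],[0,0,0]],
    [-1,[0,0,0],[0,0,0]],
    [-1,[0,0,0],[0,0,0]],
  ],
  squeeze=60,
)

```text
time_s: 4.62
ee_pos: [0.6149, -0.1928, 0.0655]
eef_rot: [-0.711, 3.06, -0.0]
force: [-0.1, 1.8, 2.6]
width: 0.0111
grasp_force: 58.7
```

Call:
play_rows(
  moves=[
    [-1,[0,0,0],[0,0,0]],
    [-1,[0,0,0],[0,0,0]],
    [-1,[0,0,0],[0,0,0]],
    [-1,[0,0,0],[0,0,0]],
  ],
)

```text
time_s: 4.95
ee_pos: [0.6149, -0.1928, 0.0654]
eef_rot: [-0.711, 3.06, -0.0]
force: [-1.0, 1.3, 6.1]
width: 0.0111
grasp_force: 59.1
```

```bash
python3 - <<'E'
from tgt import go
go([.6158,-.1932,.2],116.6)
E
```

```text
t 4.95 pos [ 0.6149 -0.1928  0.0654] psi 116.17 F [-1.   1.3  6.1] M [0.2  0.18 0.05] w 0.0111 g 59.054734110832214 q6 -2.49
shift [  -0.7   -0.8 -134.6] turn [-0.02  0.02 -0.43]
```

Call:
play_rows(
  moves=[
    [-1,[0,0,-10],[0,0,0]],
    [-1,[0,0,-20],[0,0,0]],
    [-1,[0,0,-25],[0,0,0]],
    [-1,[0,0,-30],[0,0,0]],
    [-1,[0,0,-35],[0,0,0]],
  ],
)

```text
time_s: 5.37
ee_pos: [0.6131, -0.1923, 0.1835]
eef_rot: [0.71, -3.056, -0.005]
force: [0.0, -0.5, -0.7]
width: 0.0109
grasp_force: 59.8
```

Call:
play_rows(
  moves=[
    [-1,[0,0,-5],[0,0,0]],
    [-1,[-9,32,0],[0,0,0]],
    [-1,[-9,32,0],[0,0,0]],
    [-1,[-9,32,0],[0,0,0]],
    [-1,[-9,32,0],[0,0,0]],
  ],
)

```text
time_s: 5.78
ee_pos: [0.5897, -0.0609, 0.1891]
eef_rot: [0.71, -3.06, -0.0]
force: [1.2, 0.9, -0.8]
width: 0.011
grasp_force: 59.8
```

Call:
play_rows(
  moves=[
    [-1,[-9,32,0],[0,0,0]],
    [-1,[-9,32,0],[0,0,0]],
    [-1,[-9,32,0],[0,0,0]],
    [-1,[-9,32,0],[0,0,0]],
    [-1,[0,0,0],[0,0,6.4]],
  ],
)

```text
time_s: 6.2
ee_pos: [0.5645, 0.0736, 0.189]
eef_rot: [0.544, -3.093, -0.004]
force: [0.2, -0.2, -0.8]
width: 0.011
grasp_force: 59.8
```

Call:
play_rows(
  moves=[
    [-1,[0,0,0],[0,0,6.4]],
    [-1,[0,0,0],[0,0,6.4]],
    [-1,[0,0,0],[0,0,6.4]],
    [-1,[0,0,0],[0,0,6.4]],
    [-1,[0,0,0],[0,0,6.4]],
  ],
)

```text
time_s: 6.62
ee_pos: [0.5659, 0.0688, 0.1891]
eef_rot: [-0.343, -3.122, 0.0]
force: [0.5, -0.0, -0.2]
width: 0.0113
grasp_force: 59.8
```

Call:
play_rows(
  moves=[
    [-1,[0,0,0],[0,0,6.4]],
    [-1,[0,0,0],[0,0,6.4]],
    [-1,[0,0,0],[0,0,0]],
    [-1,[0,0,0],[0,0,0]],
  ],
)

```text
time_s: 6.95
ee_pos: [0.566, 0.0687, 0.1893]
eef_rot: [-0.676, -3.067, 0.0]
force: [-0.3, -0.3, -0.6]
width: 0.0113
grasp_force: 59.8
```

```bash
python3 - <<'E'
from m import *; from tgt import go
go([.566,.0702,.19],64.7)
for n,X in [("wrist",[.566,.07,.11]),("side",[.566,.07,.12]),("scene",[.566,.07,.12])]:
    im,c=cam(n); cv2.imwrite(f"pics/{n}4.png",im); u,v=proj(c,X).astype(int); print(n,u,v)
    if n!="wrist":
        w=im[max(v-70,0):v+50,u-60:u+60]; w=cv2.resize(w,(396,396),interpolation=cv2.INTER_CUBIC); L=w if n=="side" else np.hstack([L,w]); print(u-60,max(v-70,0))
cv2.imwrite("pics/pair4.png",L)
E
```

```text
t 6.95 pos [0.566  0.0687 0.1893] psi 65.13 F [-0.3 -0.3 -0.6] M [-0.04  0.02  0.  ] w 0.0113 g 59.78518009185791 q6 -1.19
shift [ 0.7  1.3 -0.7] turn [-0.02 -0.04  0.43]
wrist 323 206
side 288 148
228 78
scene 399 175
339 105
```

View pics/pair4.png

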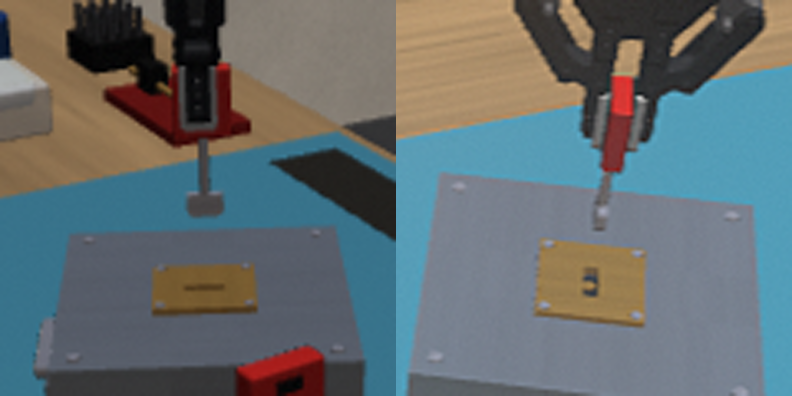

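View pics/wrist4.png

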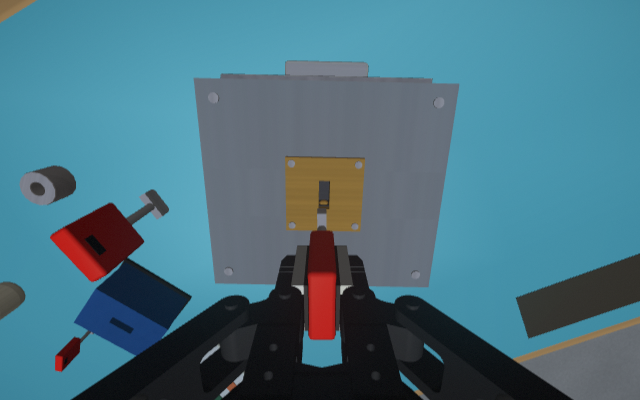

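The key hangs over the plate. In the side view the blade tip (290,143) sits directly above the slot (290,165); in the scene view the tip is at (400.5,174) and the slot at (398,191). I'll triangulate the tip and slot.

```bash
python3 - <<'E'
from m import *; from tgt import go
def tri(l):
    A=np.zeros((3,3));b=np.zeros(3)
    for cc,u,v in l:
        o,d=ray(cc,u,v);M=np.eye(3)-np.outer(d,d);A+=M;b+=M@o
    return np.linalg.solve(A,b)
sc,cs=cam("scene"); sd,cd=cam("side"); wi,cw=cam("wrist")
print("tip",tri([(cs,400.2,174.1),(cd,290.4,142.8)]))
print("slot tri",tri([(cs,398.1,190.8),(cd,290.1,165)]),"scene",onz(cs,398.1,190.8,.084),"side",onz(cd,290.1,165,.084))
g=cv2.cvtColor(wi,cv2.COLOR_BGR2GRAY)
h=cv2.cvtColor(wi,cv2.COLOR_BGR2HSV)
p=big(cv2.inRange(h,(12,100,60),(30,255,255)),(270,140,380,240)); q=cv2.approxPolyDP(cv2.convexHull(p),3,True).reshape(-1,2); W=np.array([onz(cw,*x,.084)[:2] for x in q]); print("plate",q.tolist(),W.round(4).tolist(),W.mean(0))
# slot side edges, subpixel, rows 182-196
for v in range(182,202,3):
    r=g[v,310:340].astype(float); i=np.where(r<80)[0]; print(v,310+i.min(),310+i.max(),end=" | ")
print()
# shank/blade below head in wrist image, bright grey
print(wi[205:232:3,312:334:2].mean(2).astype(int))
# expected pixel of nominal tip corners (psi 65.1)
a=np.radians(-24.87); ex=np.array([np.cos(a),np.sin(a),0]); ey=np.array([-np.sin(a),np.cos(a),0]); T=np.array([.566,.0687,.132])
for sx in(-11,11):
  for sy in (-3,3): P=T+ex*sx/1e3+ey*sy/1e3; print(sx,sy,proj(cs,P).round(1),proj(cd,P).round(1),proj(cw,P).round(1))
E
```

```text
tip [0.57021553 0.06902401 0.12989548]
slot tri [0.56832009 0.07194694 0.08155365] scene [0.57071632 0.07044419 0.084     ] side [0.56603355 0.06742396 0.084     ]
plate [[285, 157], [363, 158], [359, 230], [286, 228]] [[0.5242, 0.0555], [0.5514, 0.1119], [0.6086, 0.0845], [0.5801, 0.0279]] [0.56605601 0.06994828]
182 319 329 | 185 319 329 | 188 319 329 | 191 319 329 | 194 319 328 | 197 318 328 | 200 318 328 | 
[[ 98  98  98  74  53  52  51  52  51  98 100]
 [ 99  97  98  66  61  61  61  69  67  99  99]
 [ 97  97  96  64  63  64  64  79  97  97  98]
 [ 97  96  97 126 125 126 127 111  98  96  96]
 [ 99 100 100 136 138 137 137 120 100 101 101]
 [ 98  97  99 137 137 138 137 118  99  98  98]
 [100 101 100 137 137 136 137 119 102 101 102]
 [102 102 101 113  77  72  89 120 102 101 101]
 [100  99  99  57  60  65  65  85  99  99  98]]
-11 -3 [398.1 167.3] [283.5 143.6] [317.5 202.4]
-11 3 [401.2 167.6] [283.5 142.5] [326.3 202.4]
11 -3 [398.  174.9] [294.6 143.2] [317.7 231.9]
11 3 [401.1 175.2] [294.5 142.1] [326.2 231.9]
```

```bash
python3 - <<'E'
from m import *
sc,cs=cam("scene"); sd,cd=cam("side")
K=np.array([.566,.0701,.084]); T=np.array([.566,.0687,.132])
print("proj slot side",proj(cd,K),"scene",proj(cs,K)," tip side",proj(cd,T),"scene",proj(cs,T))
print("shift per mm along ex: side",proj(cd,T+[.0009,-.00043,0])-proj(cd,T),"scene",proj(cs,T+[.0009,-.00043,0])-proj(cs,T),"ey scene",proj(cs,T+[.00043,.0009,0])-proj(cs,T))
g=cv2.cvtColor(sd,cv2.COLOR_BGR2GRAY); print("side blade");print(g[134:146,280:300]); print("slot");print(g[162:168,280:300])
g=cv2.cvtColor(sc,cv2.COLOR_BGR2GRAY); print("scene blade");print(g[160:177,392:408]); print("slot");print(g[182:199,390:406])
E
```

```text
proj slot side [289.49648885 164.52836954] scene [396.95438008 189.25582131]  tip side [289.01674727 142.84435811] scene [399.59144262 171.19753008]
shift per mm along ex: side [ 0.50056527 -0.01612318] scene [-0.01003702  0.34247518] ey scene [0.52542437 0.05381361]
side blade
[[ 99 100  99  99  99 101  99 100  75  63  69  75  97  99 100 101 100 100
   99  99]
 [100 101 100 100 101 103 104 103  77  62  68  80 105 107 107 105 101  99
  100  99]
 [100  99 100  98 108 118 119 109  87  63  70  88 106 109  99 101 101 100
  101  99]
 [100 100  99 100  91  84  83  80  75  69  72  73  78  79  76  81  99 100
   99 101]
 [ 99  99 100 100  86  72  72  70  71  70  71  70  69  70  69  74  98  99
   99 100]
 [101 100 100 100  79  71  69  68  68  66  67  67  68  68  68  75  97 100
  100 100]
 [100  99 101 100  91  71  68  68  68  67  68  67  66  67  67  74  97  99
  100 100]
 [100 100 100 101  93  73  70  69  69  68  68  71  70  70  70  76  98 100
  101 100]
 [100 101 100 100  98  80  72  70  71  69  68  71  71  71  71  87 100 101
   99 100]
 [101 101 101  99 100  97  90  82  81  81  81  87  89  8
[... 2180 characters left out ...]
  82 111 130 128 127 128 129]
 [125 127 127 128 131 104  62  59  64  63 109 131 128 128 126 126]
 [129 130 129 129 130 121 112 113  96  60 105 133 129 127 128 129]
 [130 130 131 133 133 130 133 140 144 100 105 134 130 129 127 129]
 [128 129 129 130 132 114 106 116 101  78 112 135 131 130 131 133]
 [128 127 128 127 132 104  61  58  57  65 112 134 132 130 131 130]
 [126 126 123 127 127 118  96  79  67  75 111 131 129 126 131 130]
 [129 129 128 130 127 129 127 132 132 130 127 128 127 128 125 126]
 [125 129 128 128 129 131 132 133 132 130 129 129 130 127 128 127]
 [131 130 129 129 128 128 127 127 129 128 130 129 129 128 131 130]
 [133 131 132 131 130 131 133 132 132 131 129 130 131 129 130 128]]
```

The key sits about 1.3 mm along +x of the slot direction relative to the TCP, and its lateral offset is ~0. The slot is at -26°. I'll align and lower to just above the mouth.

```bash
python3 - <<'E'
from tgt import go
go([.5648,.0707,.147],64.0)
E
```

```text
t 7.35 pos [0.5664 0.0687 0.1898] psi 65.0 F [-0.2  0.1 -0.4] M [-0.03 -0.04  0.08] w 0.0109 g 59.78525161743164 q6 -1.19
shift [ 2.3  1.1 42.8] turn [ 0. -0.  1.]
```

Call:
play_rows(
  moves=[
    [-1,[2,1.2,10],[0,0,1]],
    [-1,[0,0,15],[0,0,0]],
    [-1,[0,0,13],[0,0,0]],
    [-1,[0,0,4],[0,0,0]],
    [-1,[0,0,0],[0,0,0]],
  ],
)

```text
time_s: 7.77
ee_pos: [0.5635, 0.0708, 0.1453]
eef_rot: [-0.707, -3.056, 0.001]
force: [-0.2, -0.5, -0.5]
width: 0.0114
grasp_force: 59.8
```

```bash
python3 - <<'E'
from m import *; from tgt import go
go([.5648,.0707,.131],64.0)
L=[]
for n,X in [("side",[.566,.07,.1]),("scene",[.566,.07,.1])]:
    im,c=cam(n); u,v=proj(c,X).astype(int)
    L.append(cv2.resize(im[v-30:v+30,u-30:u+30],(396,396),interpolation=cv2.INTER_CUBIC)); print(n,u-30,v-30)
cv2.imwrite("pics/pair5.png",np.hstack(L))
E
```

```text
t 7.7667 pos [0.5635 0.0708 0.1453] psi 63.96 F [-0.2 -0.5 -0.5] M [ 0.02 -0.01 -0.01] w 0.0114 g 59.787442088127136 q6 -1.17
shift [-1.2  0.5 14.3] turn [-0.1  -0.24 -0.04]
side 259 127
scene 367 153
```

View pics/pair5.png

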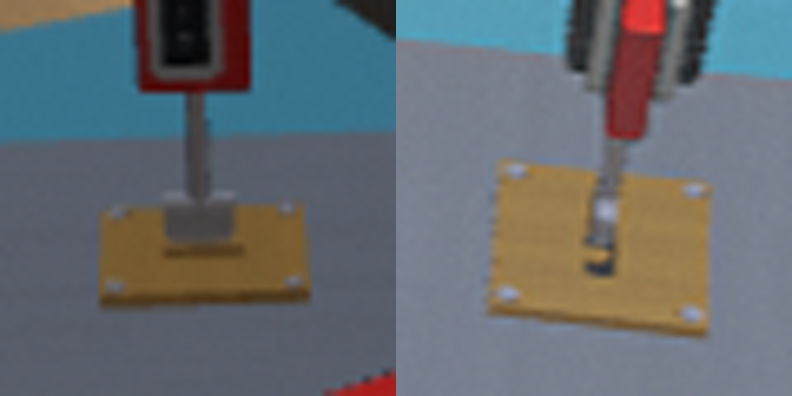

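Blade is ~1 mm short along the slot (side crop: blade centre 199.5, slot 203), and lateral alignment looks good. I'll correct and enter.

Call:
play_rows(
  moves=[
    [-1,[-1.1,0.2,0],[0,0,0]],
    [-1,[0,0,2],[0,0,0]],
    [-1,[0,0,3],[0,0,0]],
    [-1,[0,0,3],[0,0,0]],
    [-1,[0,0,0],[0,0,0]],
  ],
)

```text
time_s: 8.28
ee_pos: [0.5657, 0.0704, 0.1391]
eef_rot: [-0.707, -3.06, 0.0]
force: [-1.0, -0.1, -0.9]
width: 0.0111
grasp_force: 59.8
```

```bash
python3 - <<'E'
from tgt import go
go([.5648,.0707,.131],64.0)
E
```

```text
t 8.2833 pos [0.5657 0.0704 0.1391] psi 63.97 F [-1.  -0.1 -0.9] M [-0.01  0.01  0.03] w 0.0111 g 59.784690141677856 q6 -1.17
shift [ 0.9 -0.1  8.1] turn [-0.03 -0.06 -0.03]
```

Call:
play_rows(
  moves=[
    [-1,[0,0,2],[0,0,0]],
    [-1,[0,0,2],[0,0,0]],
    [-1,[0,0,0],[0,0,0]],
  ],
)

```text
time_s: 8.53
ee_pos: [0.5658, 0.0704, 0.1353]
eef_rot: [-0.707, -3.06, 0.0]
force: [0.2, 0.4, -0.7]
width: 0.0114
grasp_force: 59.8
```

No contact force at a nominal 6 mm down, so the blade is in the slot.

Call:
play_rows(
  moves=[
    [-1,[0,0,3],[0,0,0]],
    [-1,[0,0,3],[0,0,0]],
    [-1,[0,0,2],[0,0,0]],
    [-1,[0,0,0],[0,0,0]],
  ],
)

```text
time_s: 8.87
ee_pos: [0.5658, 0.0703, 0.127]
eef_rot: [-0.707, -3.06, 0.0]
force: [0.1, -0.5, -1.6]
width: 0.0113
grasp_force: 59.8
```

Call:
play_rows(
  moves=[
    [-1,[0,0,2],[0,0,0]],
    [-1,[0,0,2],[0,0,0]],
    [-1,[0,0,0],[0,0,0]],
  ],
)

```text
time_s: 9.12
ee_pos: [0.5662, 0.0705, 0.1248]
eef_rot: [-0.707, -3.06, -0.0]
force: [-3.0, 0.0, 4.5]
width: 0.0114
grasp_force: 60.8
```

The pins are reached at ~16–17 mm. Now I'll wiggle along x while pushing.

Call:
play_rows(
  moves=[
    [-1,[1,0,1],[0,0,0]],
    [-1,[-2,0,0.5],[0,0,0]],
    [-1,[2,0,0.5],[0,0,0]],
    [-1,[-2,0,0.5],[0,0,0]],
    [-1,[1,0,0.5],[0,0,0]],
  ],
)

```text
time_s: 9.53
ee_pos: [0.5657, 0.0711, 0.1223]
eef_rot: [-0.707, -3.058, -0.002]
force: [-4.9, 1.6, 9.1]
width: 0.0115
grasp_force: 61.2
```

Call:
play_rows(
  moves=[
    [-1,[1,0,1],[0,0,0]],
    [-1,[-2,0,0.5],[0,0,0]],
    [-1,[2,0,0.5],[0,0,0]],
    [-1,[-2,0,0.5],[0,0,0]],
    [-1,[1,0,0.5],[0,0,0]],
  ],
)

```text
time_s: 9.95
ee_pos: [0.5662, 0.0711, 0.1199]
eef_rot: [-0.707, -3.059, -0.002]
force: [-3.7, 1.3, 9.6]
width: 0.0112
grasp_force: 61.3
```

Call:
play_rows(
  moves=[
    [-1,[1.3,0,1],[0,0,0]],
    [-1,[-2,0,0.5],[0,0,0]],
    [-1,[2,0,0.5],[0,0,0]],
    [-1,[-2,0,0.5],[0,0,0]],
    [-1,[1,0,0.5],[0,0,0]],
  ],
)

```text
time_s: 10.37
ee_pos: [0.5661, 0.071, 0.1158]
eef_rot: [-0.708, -3.06, -0.002]
force: [-2.5, 2.4, 8.6]
width: 0.0116
grasp_force: 61.1
```

Call:
play_rows(
  moves=[
    [-1,[1,0,0.5],[0,0,0]],
    [-1,[-2,0,0.5],[0,0,0]],
    [-1,[2,0,0.5],[0,0,0]],
    [-1,[-2,0,0.5],[0,0,0]],
    [-1,[1,0,0],[0,0,0]],
  ],
)

```text
time_s: 10.78
ee_pos: [0.5664, 0.071, 0.1158]
eef_rot: [-0.707, -3.06, -0.002]
force: [-5.1, 1.9, 15.1]
width: 0.0112
grasp_force: 62.1
```

```bash
python3 - <<'E'
from tgt import go
go([.5655,.0705,.1158],64.0)
E
```

```text
t 10.7833 pos [0.5664 0.071  0.1158] psi 63.97 F [-5.1  1.9 15.1] M [0.47 1.21 0.03] w 0.0112 g 62.1053409576416 q6 -1.17
shift [ 0.6 -0.9 -0. ] turn [ 0.05 -0.06 -0.03]
```

TCP is at 0.1158, exactly the predicted floor. I'll do one more wiggle round to confirm.

Call:
play_rows(
  moves=[
    [-1,[1.3,0,0.5],[0,0,0]],
    [-1,[-2,0,0.5],[0,0,0]],
    [-1,[2,0,0],[0,0,0]],
    [-1,[-2,0,0],[0,0,0]],
    [-1,[1,0,0],[0,0,0]],
  ],
)

```text
time_s: 11.2
ee_pos: [0.5666, 0.0709, 0.1157]
eef_rot: [0.708, 3.06, 0.001]
force: [-6.4, 2.0, 16.9]
width: 0.0112
grasp_force: 62.5
```

```bash
python3 - <<'E'
from m import *; from tgt import go
go([.5655,.0705,.1158],64.0)
L=[]
for n,X in [("side",[.566,.07,.11]),("scene",[.566,.07,.11])]:
    im,c=cam(n); u,v=proj(c,X).astype(int)
    L.append(cv2.resize(im[v-30:v+30,u-30:u+30],(396,396),interpolation=cv2.INTER_CUBIC)); print(n,u-30,v-30)
    for z in (.1093,.109+.042): print("expected head bottom/top",proj(c,[.566,.0701,z]))
cv2.imwrite("pics/pair6.png",np.hstack(L))
E
```

```text
t 11.2 pos [0.5666 0.0709 0.1157] psi 63.95 F [-6.4  2.  16.9] M [ 0.36  1.38 -0.07] w 0.0112 g 62.51710653305054 q6 -1.17
shift [ 0.8 -0.9 -0.1] turn [ 0.06  0.02 -0.05]
side 259 122
expected head bottom/top [289.08271567 153.11105262]
expected head bottom/top [288.37704133 133.63925519]
scene 368 149
expected head bottom/top [398.66827845 179.82850637]
expected head bottom/top [401.64045094 163.48004223]
```

View pics/pair6.png

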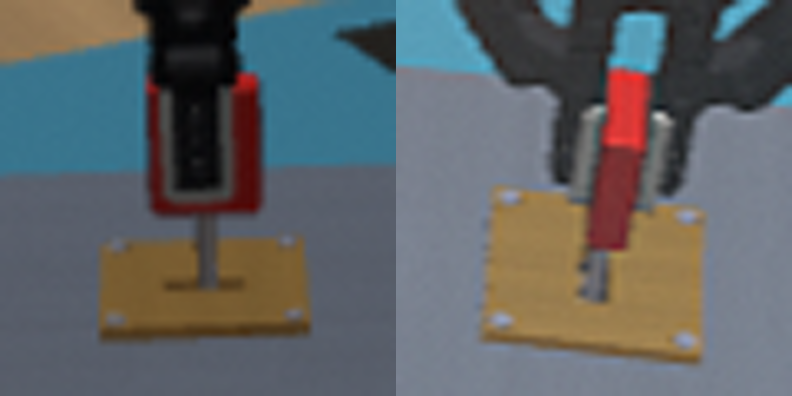

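The key is home: the side view shows the head's underside at v≈154 against 153 predicted for the floor. I'll ease off the side load, then turn.

Call:
play_rows(
  moves=[
    [-1,[0.9,-0.7,-1],[0,0,0]],
    [-1,[0,0,0],[0,0,0]],
    [-1,[0,0.15,0],[0,0,5]],
    [-1,[0,0.15,0],[0,0,5]],
    [-1,[0,0,0],[0,0,0]],
  ],
  squeeze=90,
)

```text
time_s: 11.72
ee_pos: [0.5664, 0.071, 0.1158]
eef_rot: [0.975, 2.983, 0.003]
force: [-2.4, 2.1, 12.0]
width: 0.0111
grasp_force: 88.4
```

```bash
python3 - <<'E'
from tgt import go
go([.5655,.0705,.1158],64.0)
E
```

```text
t 11.7167 pos [0.5664 0.071  0.1158] psi 53.8 F [-2.4  2.1 12. ] M [0.49 0.79 0.04] w 0.0111 g 88.36666703224182 q6 -0.99
shift [ 0.4 -0.9  0. ] turn [  0.15   0.17 -10.2 ]
```

Turning smoothly. Continuing.

Call:
play_rows(
  moves=[
    [-1,[0,0.1,0],[0,0,6]],
    [-1,[0,0.1,0],[0,0,6]],
    [-1,[0,0.1,0],[0,0,6]],
    [-1,[0,0.1,0],[0,0,6]],
    [-1,[0,0,0],[0,0,0]],
  ],
)

```text
time_s: 12.13
ee_pos: [0.5669, 0.0712, 0.1158]
eef_rot: [1.574, 2.714, 0.004]
force: [-2.1, 2.3, 11.7]
width: 0.0108
grasp_force: 88.3
```

```bash
python3 - <<'E'
from tgt import go
go([.5655,.0705,.1158],64.0)
E
```

```text
t 12.1333 pos [0.5669 0.0712 0.1158] psi 29.77 F [-2.1  2.3 11.7] M [0.48 0.61 0.04] w 0.0108 g 88.27142715454102 q6 -0.57
shift [ 0.1 -1.5  0. ] turn [  0.2    0.17 -34.23]
```

Call:
play_rows(
  moves=[
    [-1,[0,0.1,0],[0,0,6]],
    [-1,[0,0.1,0],[0,0,6]],
    [-1,[0,0.1,0],[0,0,6]],
    [-1,[0,0.1,0],[0,0,6]],
    [-1,[0,0.1,0],[0,0,6]],
  ],
)

```text
time_s: 12.55
ee_pos: [0.5675, 0.0711, 0.1158]
eef_rot: [2.225, 2.213, 0.006]
force: [-1.9, 1.8, 10.9]
width: 0.0109
grasp_force: 88.2
```

Call:
play_rows(
  moves=[
    [-1,[0,0.1,0],[0,0,6]],
    [-1,[0,0.1,0],[0,0,6]],
    [-1,[0,0.1,0],[0,0,6]],
    [-1,[0,0.1,0],[0,0,6]],
    [-1,[0,0,0],[0,0,0]],
  ],
)

```text
time_s: 12.97
ee_pos: [0.568, 0.0708, 0.1158]
eef_rot: [2.635, 1.705, 0.006]
force: [-2.2, 1.0, 10.8]
width: 0.0107
grasp_force: 88.2
```

```bash
python3 - <<'E'
from tgt import go
go([.5655,.0705,.1158],64.0)
E
```

```text
t 12.9667 pos [0.568  0.0708 0.1158] psi -24.2 F [-2.2  1.  10.8] M [0.2  0.48 0.01] w 0.0107 g 88.19200873374939 q6 0.37
shift [-1.3 -2.2 -0. ] turn [  0.29   0.15 -88.2 ]
```

88° of tool turn so far. The slot play eats up to ~8°, so I'll keep turning to the stop.

Call:
play_rows(
  moves=[
    [-1,[0,0,0],[0,0,5]],
    [-1,[0,0,0],[0,0,4]],
    [-1,[0,0,0],[0,0,0]],
  ],
)

```text
time_s: 13.22
ee_pos: [0.5679, 0.0708, 0.1158]
eef_rot: [2.76, 1.494, 0.006]
force: [-1.7, 1.7, 11.2]
width: 0.0108
grasp_force: 88.3
```

```bash
python3 - <<'E'
from tgt import go
go([.5655,.0705,.1158],64.0)
E
```

```text
t 13.2167 pos [0.5679 0.0708 0.1158] psi -33.13 F [-1.7  1.7 11.2] M [0.22 0.44 0.13] w 0.0108 g 88.25528025627136 q6 0.53
shift [-1.6 -1.9  0. ] turn [  0.3    0.13 -97.13]
```

Call:
play_rows(
  moves=[
    [-1,[0,0,0],[0,0,3]],
    [-1,[0,0,0],[0,0,2]],
    [-1,[0,0,0],[0,0,0]],
  ],
)

```text
time_s: 13.47
ee_pos: [0.5677, 0.0708, 0.1158]
eef_rot: [2.822, 1.376, 0.006]
force: [-2.1, 0.1, 10.6]
width: 0.0108
grasp_force: 88.3
```

```bash
python3 - <<'E'
from m import *; from tgt import go
go([.5655,.0705,.1158],64.0)
im,c=cam("scene"); u,v=proj(c,[.566,.07,.12]).astype(int); a=cv2.resize(im[v-30:v+30,u-30:u+30],(396,396),interpolation=cv2.INTER_CUBIC)
im,c=cam("side"); u,v=proj(c,[.566,.07,.12]).astype(int); b=cv2.resize(im[v-30:v+30,u-30:u+30],(396,396),interpolation=cv2.INTER_CUBIC)
cv2.imwrite("pics/pair7.png",np.hstack([b,a]))
E
```

```text
t 13.4667 pos [0.5677 0.0708 0.1158] psi -38.02 F [-2.1  0.1 10.6] M [0.19 0.64 0.18] w 0.0108 g 88.34544897079468 q6 0.61
shift [-1.6 -1.5  0. ] turn [   0.27    0.11 -102.02]
```

View pics/pair7.png

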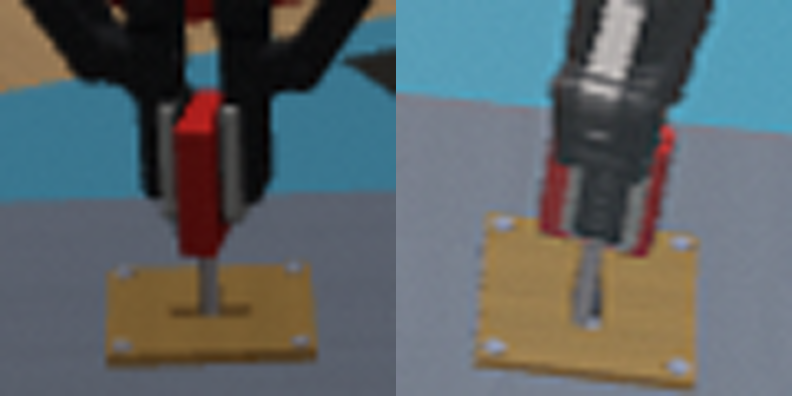

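The key is turned edge-on to the side camera, and the opposing moment rises past the spring's 0.11 N m, so it's against the stop. I'll add a little preload, then hand in.

Call:
play_rows(
  moves=[
    [-1,[0,0,0],[0,0,2]],
    [-1,[0,0,0],[0,0,0]],
    [-1,[0,0,0],[0,0,0]],
  ],
)

```text
time_s: 13.82
ee_pos: [0.5678, 0.0708, 0.1158]
eef_rot: [2.843, 1.329, 0.006]
force: [-2.5, 1.7, 10.8]
width: 0.0113
grasp_force: 88.3
```

```bash
python3 - <<'E'
from tgt import go
go([.5655,.0705,.1158],-38)
from workcell import ctrl
print(ctrl.job_done())
E
```

```text
t 13.8167 pos [0.5678 0.0708 0.1158] psi -39.9 F [-2.5  1.7 10.8] M [0.23 0.57 0.37] w 0.0113 g 88.32804322242737 q6 0.64
shift [-1.7 -1.6  0. ] turn [ 0.24 -0.11 -1.9 ]
the job is handed in; nothing more can be done
None
```

I handed the job in at 13.8 s with the key fully down in the lock, turned clockwise against what the rising torque shows is its stop (tool turned about 104°), and still gripped at 88 N; no verdict came back.

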